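# Tap the clamping wedge home in a bench fixture

## Robot

A 7-joint arm with a two-finger parallel gripper is mounted at the origin on a cart in front of the work surface, level with it; the furniture and walls round the work are solid. World frame = base frame: x ahead of the robot, y to its left, z up, the work surface at z = 0. Lengths are in m, angles in rad, forces in N, time in s.
With the tool pointing down it reaches from about 0.425 to 0.825 m from the base axis. Payload 3.6 kg.
Tool frame: the origin (TCP) lies at the very end of the fingers, on their centre line; the grasp point (between the pads) lies 19 mm behind it; z points along the fingers, y is the direction in which the jaws open and shut (so a half turn about z gives the same grasp; the last joint's range is limited). The gripper opens to 85 mm and grips with 20 to 120 N. Pads are 22 mm wide; open, the fingers measure 114 mm over their backs; the gripper's body (76 mm by 85 mm) begins 54 mm behind the grasp point. The pads swing forward as they close: fully open they stand 13 mm farther back than shut.
Start: joints at [-1.258, 0.615, -0.013, 1.423, 0.008, 1.103, -0.04], TCP at [0.217, 0.613, 0.231] pointing down, gripper open.
Joint ranges: [-3.12, 3.12], [-0.3, 2.06], [-1.34, 1.32], [0.26, 2.42], [-1.36, 4.5], [0.01, 1.98], [-2.84, 2.84]. Speed limits (rad/s): [2.79, 2.79, 3.14, 3.14, 3.14, 3.14, 3.14].

## Interface

Orientations are given as [roll, pitch, yaw] about the fixed x, y, z axes, in that order (R = Rz(yaw) Ry(pitch) Rx(roll)).
In Python, from bench import bot gives the robot as it stands. The module is installed in compiled form; this text tells all that it offers.
- The arm moves only by the tool arm_command, never from a script. Its argument "series" is one flat list of numbers, 7 for each row, row after row: the gripper's target within -1 to 1 (shut at 1, half-way at 0, fully open at -1), then the shift along the world's x, y, z in mm, then the turn, a rotation vector about the world's x, y, z in degrees. In form: [hand, tx, ty, tz, ax, ay, az, hand, tx, ty, tz, ax, ay, az, ...]. A call has exactly 10 rows; each row is the pose to reach, as a shift and turn from the pose commanded when the call began; what a row does not reach only later rows make up. A row lasts 1/10 s, in which the tool goes at most 50 mm and 8.59 degrees, less where a joint would pass 70% of its speed; a pose out of reach is approached as far as the arm can. A call with a gripper value outside its range is refused whole. The fingers move at their own pace and stop on an object; "grip_force" is the grip in N (left out, the last holds). Time passes only in rows, so rows that repeat a pose let the fingers close, or fill a call up. It gives the time, the measured TCP pose, the force and the opening at its end, in the units of the state.
- bot.state(): the state, without advancing time (a new reading comes with each control period).
- bot.capture(name): name is "scene" or "side" or "wrist"; returns a dict with "frame" (420x560x3 uint8, red, green, blue), "fovy" (degrees; the focal length in pixels is half the picture's height over the tangent of half this angle, whatever the lens; pixels are square), "cx", "cy" (the principal point, pixels), "k1" (the pictures are not rectified: a ray, as slopes to the right and down, at radius r is drawn at 1 + k1 r^2 times it, then the intrinsics apply), "pose" (4x4, takes a point from camera to world coordinates). Camera axes: x right, y down, z forward; pixel columns grow to the right and rows downward; lengths in m; the calibration is good to about 2 mm. A picture is of the moment at which its call begins. There is no depth.
- bot.hand_in(): hands the job in, once; it reports no verdict.
The state is a dict: "clock": time; "joints": joint angles; "dq": joint speeds; "effort": joint torques, N m; "eef_pos": TCP position; "tcp_rot": TCP orientation; "ft_force": force on the tool from outside, world axes, zero at the start; "wrist_torque": the same for the moment, N m; "opening": finger opening in m.
Only numpy, scipy, OpenCV 4.12 (cv2) and the standard library are available. Lean on these libraries where they do the work, as an engineer would, in place of code of your own. Each camera call takes 0.05 s, during which the arm holds its last target. There are 200 camera calls.

## Task

Clamp the toothed pinion in the steel bench fixture so that its bore can be dressed: lay the loose steel wedge, thin end first and straight side to the jaw, into the slot behind the sliding jaw, only snug by hand, and let go of it. Then drive it in with the mallet, in two or more light taps on its thick end, until it stops moving forward and the jaw holds the pinion fast; no hard blow or over-tightening, or the teeth are marked. Finally lay the mallet flat on the bench clear of the fixture and the wedge, and leave the other things on the bench where they are.

Things in the scene. Friction and masses are not known exactly. Their poses are not given: they have to be found in the camera images.
- fixture: Dark steel base plate 178 x 96 x 15 mm, fixed (x -101 to +77, y -48 to +48; origin in its underside). It carries, from -x to +x, a vee nest, the pinion, the sliding jaw, the slot and a block with an inclined face (abutment); nothing on it is higher than 50 mm. A tongue of the same thickness (x +10 to +50) runs out to y -110 under the wedge. +y is the direction in which the wedge is driven, +x points from the jaw to the abutment.
- slot (a point): Middle of the slot on its floor, at fixture x +26, y 0, z +15 mm; axes as the fixture's. The slot runs from y -30 to +30 between jaw and abutment, 30 mm deep, open above and at both ends. The abutment's face stands at fixture x = 33 mm at y = 0 and 33 - y/8 elsewhere, so the slot narrows towards +y; at y = 0 it is 10.5 mm wide when the jaw is fully back.
- jaw: Sliding steel jaw, 62 mm along y, 30 mm high, between two rails; axes as the fixture's. Its flat back, towards the slot, is at x +22.5 mm of its frame, which coincides with the fixture's when fully back. It starts there or up to 1 mm forward, and slides with about 2 N in -x, by 12 mm at most. Its dark rubber facing towards the pinion yields 1 mm under 120 N.
- pinion: Steel gear 56 mm across with a hub, 28 mm high, lying flat and loose between jaw and vee nest. Origin in the centre of its underside. The vee is set by hand for each job, differently by some millimetres, so the depth at which the wedge becomes tight differs by about 25 mm and must be felt.
- wedge: Steel wedge, 180 mm long, 30 mm high, 0.33 kg, lying loose the right way up. Origin in its underside. Thin end (6 mm) at y +65; it grows 1 mm in 8 mm to 25 mm at y -87; from there to the thick end (butt) at y -115 it is a parallel block, x -12.5 to +12.5, to grip. Its -x side is straight (x -12.5 all along), its +x side inclined. In the slot its axes point as the fixture's. Tight, it holds by friction.
- wedge_head (a point): Centre of the wedge's parallel grip block, half-way up (wedge x 0, y -101, z +15 mm); axes as the wedge's.
- wedge_butt (a point): Centre of the wedge's flat thick end, the face to be tapped (wedge x 0, y -115, z +15 mm); axes as the wedge's, its outward direction is -y. Taps of about 10 to 20 N drive it; under equal taps it creeps ever less, and it counts as stopped when a 15 N tap gains under 1 mm.
- wedge_tip (a point): Centre of the wedge's thin end (wedge x -9.5, y +65, z +15 mm); axes as the wedge's.
- mallet: Soft-faced mallet, 0.4 kg, lying on its side on the bench: cylindrical head 34 mm in diameter, 82 mm long along its y axis (black soft faces at y -41 and +41); wooden handle along -x, 20 mm wide and 24 mm high, to a knob of 34 mm at x -172. Origin under the middle of the head; it lies level, with the axes of head and handle 17 mm above the bench.
- mallet_head (a point): Centre of the mallet's head, on the axes of both head and handle (mallet x 0, y 0, z +17 mm); axes as the mallet's.
- mallet_neck (a point): Point on the handle's axis 50 mm from the centre of the head (mallet x -50, y 0, z +17 mm), a good place to grip it across (20 mm wide along the mallet's y); axes as the mallet's.
- feeler: Bystander: folded set of feeler gauges, 22 x 99 x 10 mm, origin in the centre of its underside.
- tape_roll: Bystander: roll of black tape lying flat, 66 mm across, 19 mm high, origin in the centre of its underside.
- yoke: Bystander: steel universal-joint yoke, 70 x 165 x 52 mm, origin in the centre of its underside.
- small_spanner: Bystander: small open-ended spanner, 24 x 111 x 5 mm, origin in the centre of its underside.
There are look-alikes about, which are no part of the job. Of the things that look like the wedge, the larger one is meant.

How it is judged:
By the outcome, as a careful person would: the job done as asked, in the order asked, and still so for the second after the job is handed in, with the robot touching nothing.
It also fails if it takes over 72 s, if anything falls off the work surface, if the arm or the gripper's body presses on something with over 40 N, if the wrist force passes 120 N, or if a joint passes its speed limit or range.

## Working session

There is one attempt and no reset: what is moved stays moved. The work goes in short steps, Python scripts to look and compute and a tool call to move; the robot and the scene stay as the last step left them, time stands still between calls to the robot, and variables do not carry over. Pictures are saved under pics/ and viewed, about 8 in all and at most 12, crops included, and the job is handed in when it is done.

Besides the shell and the picture viewer there is one more tool, called after "Emit:" as name(argument=value, ...), one argument or row to a line, values as JSON. arm_command: Moves the arm, as the interface text tells. Its arguments: {"type":"object","properties":{"series":{"type":"array"},"grip_force":{"type":"number"}},"required":["series"]}

```bash
mkdir -p pics; cat > h.py <<'E'
import numpy as np, cv2
from bench import bot
def cap(n,fn=None):
    c=bot.capture(n)
    if fn: cv2.imwrite('pics/'+fn,c['frame'][:,:,::-1])
    return c
def K(c):
    f=210/np.tan(np.radians(c['fovy'])/2); return f
def ray(c,u,v):
    f=K(c); d=np.array([(u-c['cx'])/f,(v-c['cy'])/f]); s=d.copy()
    for _ in range(20): s=d/(1+c['k1']*(s@s))
    P=np.array(c['pose']); r=P[:3,:3]@np.array([s[0],s[1],1]); return P[:3,3],r
def onz(c,u,v,z):
    o,r=ray(c,u,v); return o+r*(z-o[2])/r[2]
def proj(c,p):
    P=np.array(c['pose']); q=P[:3,:3].T@(np.array(p)-P[:3,3]); s=q[:2]/q[2]; s=s*(1+c['k1']*(s@s)); return s*K(c)+[c['cx'],c['cy']]
E
python3 - <<'E'
from h import *
import pickle
cs={n:cap(n) for n in('scene','side','wrist')}
pickle.dump(cs,open('c0.pkl','wb'))
for n,c in cs.items(): print(n,c['fovy'],c['cx'],c['cy'],c['k1'],np.round(c['pose'],3).tolist())
a=cs['scene']['frame']; b=cs['side']['frame']
cv2.imwrite('pics/scene0.png',cv2.resize(a,(800,600),interpolation=cv2.INTER_CUBIC)[:,:,::-1])
cv2.imwrite('pics/side0.png',cv2.resize(b,(800,600),interpolation=cv2.INTER_CUBIC)[:,:,::-1])
print(bot.state())
E
```

```text
scene 46.408718126816616 281.1843848661893 206.66180284923718 -0.11742876520867097 [[-0.767, -0.323, 0.554, -0.412], [-0.641, 0.361, -0.677, 1.118], [0.019, -0.875, -0.484, 0.844], [0.0, 0.0, 0.0, 1.0]]
side 42.879920972590405 279.08074545749116 210.2238272451233 -0.1307796312955357 [[0.833, -0.345, 0.433, -0.251], [-0.553, -0.543, 0.632, -1.11], [0.017, -0.766, -0.643, 1.206], [0.0, 0.0, 0.0, 1.0]]
wrist 65.82643237786546 280.6226517167409 212.08117358593344 0.01202860178232816 [[0.335, 0.897, 0.29, 0.142], [0.942, -0.318, -0.104, 0.639], [-0.001, 0.308, -0.951, 0.374], [0.0, 0.0, 0.0, 1.0]]
{'clock': 0.15, 'joints': array([-1.25749844,  0.61566721, -0.01257843,  1.4245295 ,  0.00808627,
        1.10338939, -0.04039246]), 'dq': array([ 0.00077893, -0.00254006,  0.00093428, -0.00469986,  0.00012126,
        0.0011939 , -0.0007048 ]), 'effort': array([ 1.23165672e-03, -4.69655228e+01,  2.59716706e-01, -1.71251500e+01,
        1.00110736e-02,  7.08183856e-03,  1.75341320e-06]), 'eef_pos': array([0.21645139, 0.61228746, 0.23042418]), 'tcp_rot': array([-3.13964936e+00,  2.63634479e-05,  2.80182898e+00]), 'ft_force': array([ 0.49691283, -0.43311755, -0.55641719]), 'wrist_torque': array([ 0.05200833, -0.00295127, -0.04221163]), 'opening': 0.08500578041355988}
```

View pics/scene0.png

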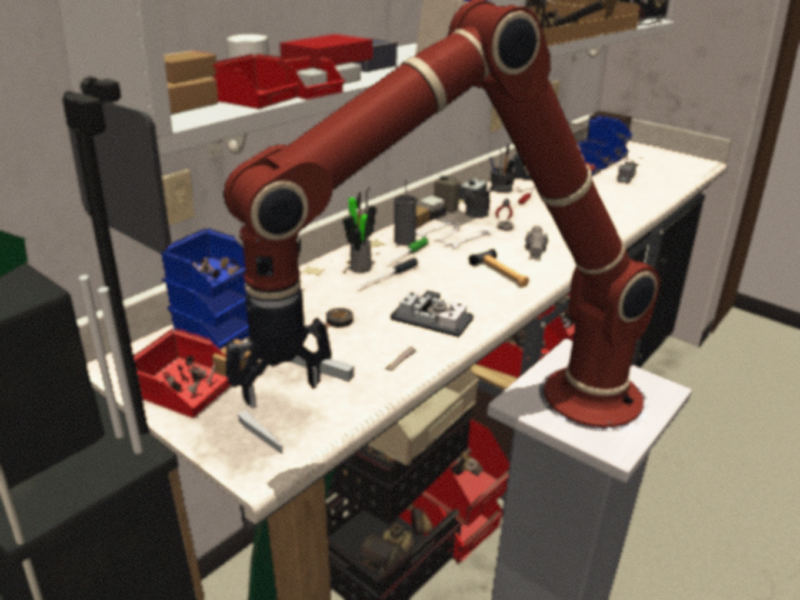

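View pics/side0.png

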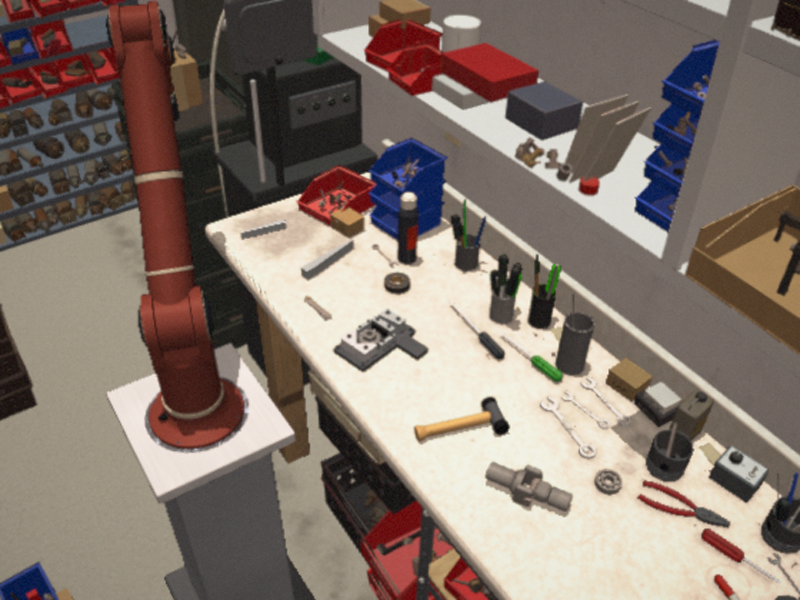

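Wedge candidates in the side view (800 px scale): bar at (328,258), about 60 px long, and bar at (263,230), about 45 px. The larger, at (328,258), should be the wedge. I'll confirm that in an enlarged crop and measure.

```bash
python3 - <<'E'
from h import *
import pickle
cs=pickle.load(open('c0.pkl','rb'))
c=cs['side'];a=c['frame'][140:350,150:430]
cv2.imwrite('pics/crop1.png',cv2.resize(a,None,fx=2.857,fy=2.857,interpolation=cv2.INTER_CUBIC)[:,:,::-1])
hsv=cv2.cvtColor(c['frame'],cv2.COLOR_RGB2HSV)
m=((hsv[:,:,2]<170)|(hsv[:,:,1]>110)).astype(np.uint8)
cn,_=cv2.findContours(m,cv2.RETR_EXTERNAL,cv2.CHAIN_APPROX_NONE)
for k in cn:
    A=cv2.contourArea(k)
    if 60<A<4000:
        (x,y),wh,an=cv2.minAreaRect(k)
        if 140<x<440 and 140<y<370:
            b=cv2.boxPoints(((x,y),wh,an)); print(int(x),int(y),int(A),'box',b.round().astype(int).tolist(),[onz(c,*q,0.015)[:2].round(3).tolist() for q in b])
E
```

```text
425 337 244 box [[416, 329], [434, 329], [434, 346], [416, 346]] [[0.589, -0.574], [0.631, -0.603], [0.589, -0.644], [0.548, -0.616]]
370 341 1090 box [[335, 339], [348, 314], [405, 343], [393, 368]] [[0.379, -0.476], [0.462, -0.427], [0.53, -0.592], [0.448, -0.632]]
322 300 714 box [[288, 300], [347, 275], [358, 302], [299, 326]] [[0.351, -0.29], [0.554, -0.307], [0.515, -0.406], [0.323, -0.385]]
337 236 182 box [[320, 225], [326, 219], [355, 248], [349, 254]] [[0.625, -0.078], [0.661, -0.065], [0.653, -0.226], [0.619, -0.237]]
264 238 1165 box [[229, 228], [293, 215], [300, 249], [237, 263]] [[0.36, 0.07], [0.577, 0.014], [0.5, -0.138], [0.3, -0.082]]
277 198 212 box [[269, 191], [286, 191], [286, 205], [269, 205]] [[0.58, 0.169], [0.632, 0.137], [0.588, 0.071], [0.537, 0.102]]
229 182 215 box [[209, 189], [246, 168], [250, 176], [214, 197]] [[0.404, 0.296], [0.583, 0.334], [0.571, 0.283], [0.396, 0.248]]
184 161 122 box [[168, 163], [199, 155], [201, 160], [169, 167]] [[0.347, 0.529], [0.474, 0.512], [0.463, 0.48], [0.338, 0.498]]
```

View pics/crop1.png

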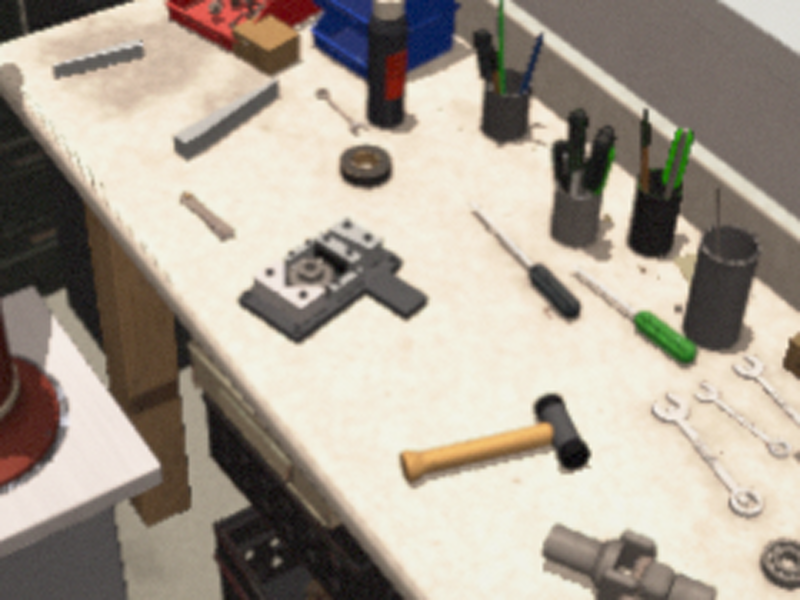

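The crop confirms it. The larger bar at crop (183,145)–(278,88) is about 0.18 m long and tapers to its upper right end. The bar at (55,70)–(143,45) is the smaller look-alike. The fixture's tongue points to (415,308). The mallet head is at (562,430), with its handle running to (405,465). Next: rough world poses.

```bash
python3 - <<'E'
from h import *
import pickle
c=pickle.load(open('c0.pkl','rb'))['side']
def w(x,y,z): return onz(c,x/2.857+149.5+.17,y/2.857+139.5+.17,z)[:2].round(4).tolist()
for n,x,y,z in [('fix near-left',242,297,.015),('fix bottom',297,330,.015),('tongue near',405,312,.015),('tongue far',427,297,.015),('far right',400,262,.015),
 ('w butt top a',176,142,.03),('w butt top b',186,150,.03),('w tip',278,85,.03),('mal head c top',562,428,.03),('knob end',405,462,.017),('face1',552,400,.02),('face2',576,460,.02),('tape',366,165,.01),('feeler a',185,198,.008),('feeler b',228,233,.008)]:
    print(n,w(x,y,z))
E
```

```text
fix near-left [0.3372, -0.0022]
fix bottom [0.3619, -0.0804]
tongue near [0.4784, -0.1211]
tongue far [0.5132, -0.1145]
far right [0.5207, -0.0496]
w butt top a [0.4005, 0.2722]
w butt top b [0.4033, 0.2511]
w tip [0.5714, 0.3086]
mal head c top [0.5079, -0.3611]
knob end [0.3537, -0.3018]
face1 [0.5303, -0.3183]
face2 [0.4991, -0.3962]
tape [0.5902, 0.1266]
feeler a [0.3694, 0.1934]
feeler b [0.3817, 0.1087]
```

Emit:
arm_command(
  series=[-1, 28, -29, 0, 0, 0, -8.5, -1, 56, -58, 0, 0, 0, -17, -1, 84, -87, 0, 0, 0, -25.5, -1, 112, -116, 0, 0, 0, -34, -1, 140, -145, 0, 0, 0, -42.5, -1, 168, -174, 0, 0, 0, -51, -1, 196, -203, 0, 0, 0, -59.5, -1, 224, -232, 0, 0, 0, -68, -1, 252, -260, 0, 0, 0, -76.5, -1, 280, -288, 0, 0, 0, -85],
  grip_force=100,
)

```text
clock: 1.15
eef_pos: [0.4973, 0.3236, 0.2311]
tcp_rot: [-3.141, 0.0, 1.312]
ft_force: [0.4, 0.6, 0.9]
opening: 0.0854
```

```bash
python3 - <<'E'
from h import *
import pickle
c=cap('wrist'); pickle.dump(c,open('cw.pkl','wb'))
cv2.imwrite('pics/wr1.png',cv2.resize(c['frame'],(800,600),interpolation=cv2.INTER_CUBIC)[:,:,::-1]); print(bot.state()['eef_pos'],bot.state()['tcp_rot'])
E
```

```text
[0.50367975 0.3152393  0.23160879] [3.13373499 0.00458568 1.29665887]
```

View pics/wr1.png

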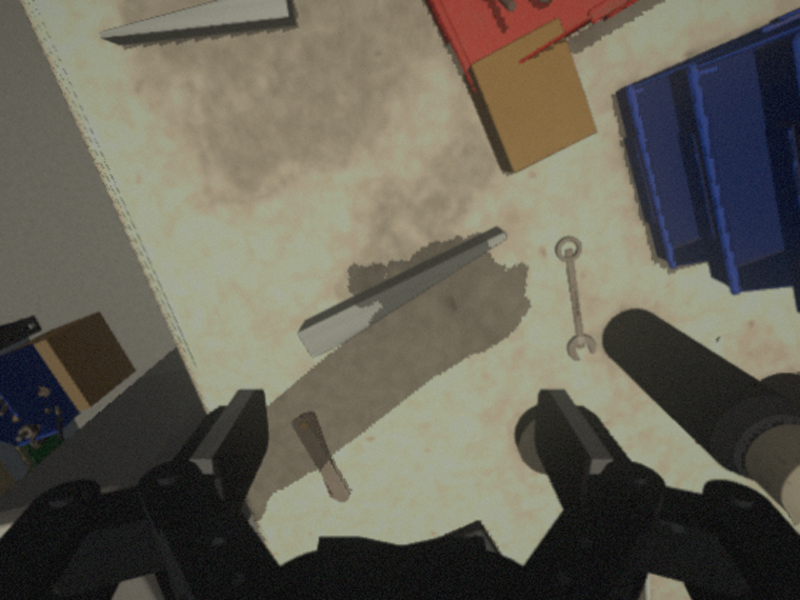

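Wrist view (800 px): wedge with its butt at (300–320, 325–357) and tip at (503,237). The straight side faces up in the image and the inclined side faces down, with the bench shadow around it. The small look-alike is at the top left, (105,35)–(295,10). Next: extract the wedge outline.

```bash
python3 - <<'E'
from h import *
import pickle
c=pickle.load(open('cw.pkl','rb'))
f=c['frame']; hsv=cv2.cvtColor(cv2.GaussianBlur(f,(3,3),0),cv2.COLOR_RGB2HSV)
roi=hsv[150:260,200:365]
for p in [(217,240),(232,226),(300,192),(330,172),(225,232),(290,215),(320,205)]: print(p,hsv[p[1],p[0]])
m=np.zeros(f.shape[:2],np.uint8); m[150:260,200:365]=(roi[:,:,1]<38)*255
m=cv2.morphologyEx(m,cv2.MORPH_OPEN,np.ones((3,3)))
cn=sorted(cv2.findContours(m,cv2.RETR_EXTERNAL,cv2.CHAIN_APPROX_NONE)[0],key=cv2.contourArea)[::-1]
for k in cn[:2]: print(cv2.contourArea(k),cv2.approxPolyDP(k,2,True)[:,0].tolist())
k=cn[0][:,0].astype(float)
v=f.copy(); cv2.drawContours(v,cn[:1],-1,(255,0,0),1)
cv2.imwrite('pics/w_c.png',cv2.resize(v[150:260,200:365],None,fx=4.8,fy=4.8,interpolation=cv2.INTER_NEAREST)[:,:,::-1])
E
```

```text
(217, 240) [ 28  27 141]
(232, 226) [ 30  26 140]
(300, 192) [30 28 91]
(330, 172) [27 33 69]
(225, 232) [ 28  27 140]
(290, 215) [ 21  54 108]
(320, 205) [ 20  58 106]
2560.0 [[353, 164], [340, 163], [341, 167], [335, 171], [328, 169], [328, 174], [319, 173], [321, 177], [302, 183], [299, 188], [289, 193], [287, 190], [283, 194], [278, 193], [260, 202], [258, 208], [246, 209], [235, 214], [227, 213], [226, 219], [215, 224], [208, 233], [209, 242], [222, 251], [351, 168]]
61.0 [[221, 197], [209, 200], [209, 203], [216, 206]]
```

View pics/w_c.png

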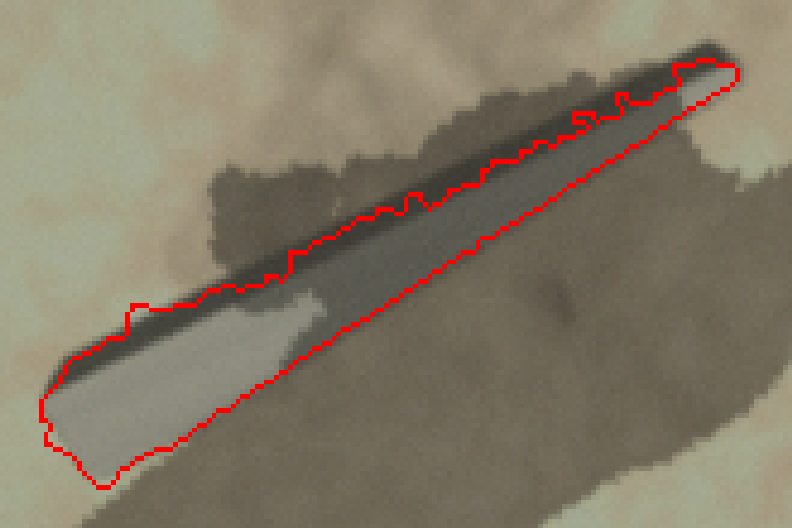

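The crop shows the wedge clearly. Top-face butt corners are at crop (46,393) and (103,487), the tip at about (730,66), and the lower straight edge runs (70,352)–(705,43).

```bash
python3 - <<'E'
from h import *
import pickle
c=pickle.load(open('cw.pkl','rb'))
w=lambda x,y,z: onz(c,x/4.8+199.5,y/4.8+149.5,z)[:2]
A,B,T1,T2=w(46,393,.03),w(103,487,.03),w(722,58,.03),w(738,75,.03)
b0,b1=w(70,352,0),w(705,43,0)
print('A,B,T1,T2',A,B,T1,T2,'butt width',np.linalg.norm(A-B))
ang=lambda d: np.degrees(np.arctan2(d[1],d[0]))
print('dir straight top',ang(T1-A),'bottom',ang(b1-b0),np.linalg.norm(b1-b0),'len',np.linalg.norm(T1-A),'butt dir',ang(A-B))
th=np.radians((ang(T1-A)+ang(b1-b0))/2); y=np.array([np.cos(th),np.sin(th)])
print('head from butt',(A+B)/2+.014*y,'side lines offset check', b0,b1)
E
```

```text
A,B,T1,T2 [0.40445942 0.29084611] [0.40993249 0.26418272] [0.57478338 0.32777029] [0.57748664 0.32313881] butt width 0.027219315158898482
dir straight top 12.231758510499029 bottom 11.68722946643245 0.17600161963412406 len 0.17428036504324457 butt dir 101.59971362846841
head from butt [0.42089208 0.28041549] side lines offset check [0.40416835 0.2904677 ] [0.5765211  0.32612018]
```

Emit:
arm_command(
  series=[-1, 0, -35, 0, 0, 0, -6, -1, 0, -70, 0, 0, 0, -12, -1, 0, -105, 0, 0, 0, -18, -1, 0, -140, 0, 0, 0, -24, -1, 0, -175, 0, 0, 0, -30, -1, 0, -210, 0, 0, 0, -36, -1, 0, -245, 0, 0, 0, -42, -1, 0, -280, 0, 0, 0, -48, -1, 0, -315, 0, 0, 0, -54, -1, 0, -345, 0, 0, 0, -60],
)

```text
clock: 2.2
eef_pos: [0.4962, -0.0219, 0.2313]
tcp_rot: [3.142, 0.0, 0.267]
ft_force: [0.1, -0.3, -0.3]
opening: 0.0852
```

```bash
python3 - <<'E'
from h import *
import pickle
c=cap('wrist'); c=cap('wrist'); c=cap('wrist');c=cap('wrist'); pickle.dump(c,open('cf.pkl','wb'))
cv2.imwrite('pics/fx1.png',cv2.resize(c['frame'],(800,600),interpolation=cv2.INTER_CUBIC)[:,:,::-1]); print(bot.state()['eef_pos'],bot.state()['tcp_rot'])
E
```

```text
[ 0.49641232 -0.02012723  0.23112951] [-3.14083135e+00  3.04192655e-04  2.71114398e-01]
```

View pics/fx1.png

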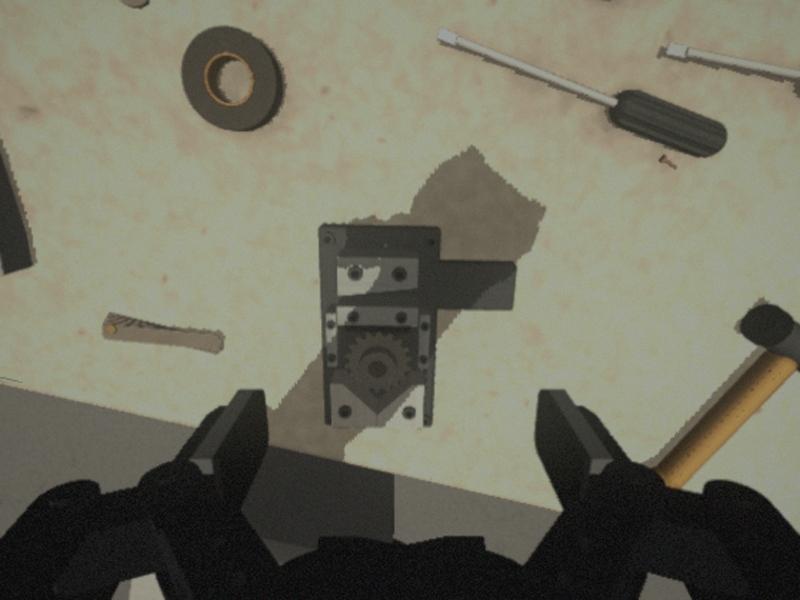

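Fixture view (800 px): plate corners (319,226), (440,226), (326,426) and (433,427), tongue end (517,262)/(514,309), slot dark at (375,298). Now fit the fixture pose.

```bash
python3 - <<'E'
from h import *
import pickle
c=pickle.load(open('cf.pkl','rb'))
g=cv2.cvtColor(c['frame'],cv2.COLOR_RGB2GRAY)
px=np.array([[319,226],[440,226],[326,426],[433,427],[517,262],[514,309]])*.7-.5
F=np.array([[77,48],[77,-48],[-101,48],[-101,-48],[50,-110],[10,-110]])/1e3
W=np.array([onz(c,*p,.015)[:2] for p in px])
fm,wm=F.mean(0),W.mean(0); U,S,V=np.linalg.svd((F-fm).T@(W-wm)); R=(U@V).T
t=wm-R@fm; yaw=np.degrees(np.arctan2(R[1,0],R[0,0])); print('yaw',yaw,'org',t,'res mm',((F@R.T+t-W)*1e3).round(1).tolist())
np.savez('fix.npz',R=R,t=t)
print('slot',R@[.026,0]+t)
v=cv2.cvtColor(c['frame'],cv2.COLOR_RGB2BGR)
def f3(x,y,z): q=R@[x/1e3,y/1e3]+t; return tuple(int(k) for k in (proj(c,[q[0],q[1],z/1e3])*4).round())
crop=(200,140)
# jaw back edge sits at z=45: read where it lies
v4=cv2.resize(v,None,fx=4,fy=4,interpolation=cv2.INTER_CUBIC)
for a,b in [((22.5,-31),(22.5,31)),((36.75,-30),(29.25,30))]:
    cv2.line(v4,f3(*a,45),f3(*b,45),(0,0,255),1)
cv2.line(v4,f3(50,-110,15),f3(10,-110,15),(0,255,0),1)
cv2.imwrite('pics/fx2.png',cv2.convertScaleAbs(v4[620:1220,860:1500],alpha=2))
E
```

```text
yaw 14.600786905987755 org [ 0.44218615 -0.01792488] res mm [[0.1, 1.6], [-0.4, -0.9], [0.2, 0.1], [0.3, -0.5], [0.4, -0.6], [-0.5, 0.2]]
slot [ 0.4673465  -0.01137073]
```

View pics/fx2.png

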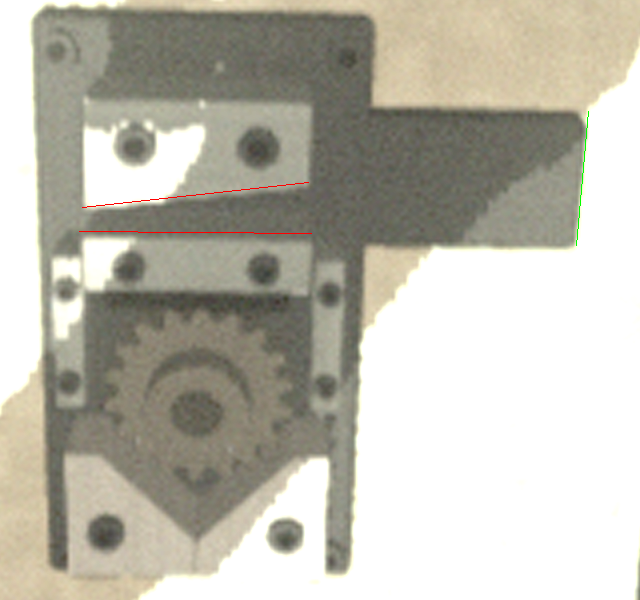

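Emit:
arm_command(
  series=[-1, -8, 32, 0, 0, 0, 0, -1, -16, 64, 0, 0, 0, -0.5, -0.8, -24, 96, 0, 0, 0, -1, -0.6, -32, 128, -5, 0, 0, -1.5, -0.4, -40, 160, -15, 0, 0, -2, -0.3, -48, 192, -30, 0, 0, -2.5, -0.3, -56, 224, -50, 0, 0, -3, -0.3, -64, 256, -70, 0, 0, -3.5, -0.3, -70, 280, -90, 0, 0, -3.5, -0.3, -75, 300, -110, 0, 0, -3.5],
)

```text
clock: 3.4
eef_pos: [0.4194, 0.2839, 0.12]
tcp_rot: [-3.14, 0.001, 0.217]
ft_force: [0.6, 0.3, 0.1]
opening: 0.0556
```

```bash
python3 - <<'E'
from h import *
import pickle
for _ in range(4): c=cap('wrist')
pickle.dump(c,open('cw2.pkl','wb'))
v=c['frame'].copy()
# predicted wedge outline from estimate
th=np.radians(-78);R=np.array([[np.cos(th),-np.sin(th)],[np.sin(th),np.cos(th)]]);hd=np.array([.421,.280]);o=hd-R@[0,-.101]
P=[proj(c,[*(R@[x/1e3,y/1e3]+o),.03]) for x,y in [(-12.5,-115),(12.5,-115),(12.5,-87),(-6.5,65),(-12.5,65)]]
v=cv2.resize(v,(800,600),interpolation=cv2.INTER_CUBIC)
cv2.polylines(v,[np.int32((np.array(P)+.5)/.7)],True,(255,0,0),1)
cv2.imwrite('pics/wr2.png',v[:,:,::-1]); s=bot.state(); print(s['eef_pos'],s['tcp_rot'],s['opening'],s['ft_force'])
E
```

```text
[0.42082192 0.28062993 0.12103703] [3.14123299e+00 9.75323651e-04 2.13480528e-01] 0.05566444440965698 [ 0.3522337  -0.05058682 -0.85636751]
```

View pics/wr2.png

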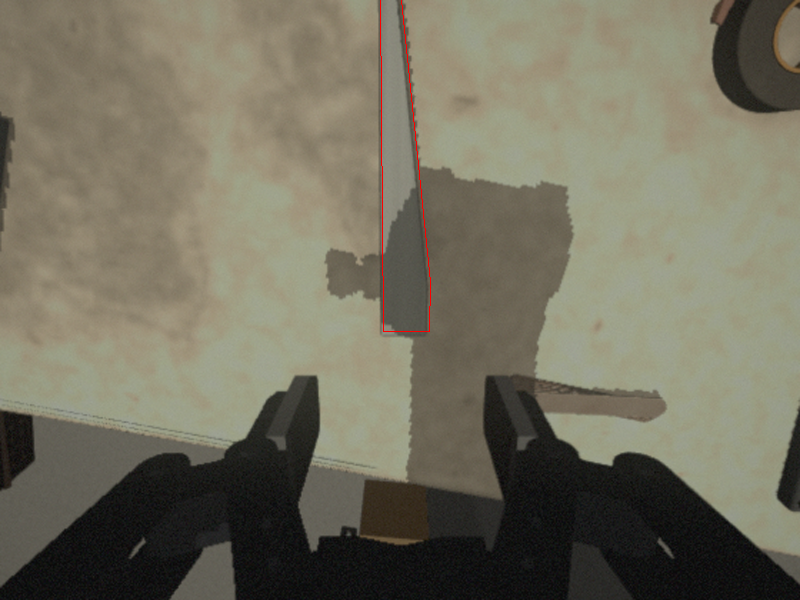

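The outline predicted from my estimate fits the wedge to about 1 mm; the butt is at (382–429, 332). Descend and grip.

Emit:
arm_command(
  series=[-0.3, 0, 0, -30, 0, 0, 0, -0.3, 0, 0, -60, 0, 0, 0, -0.3, 0, 0, -90, 0, 0, 0, -0.3, 0, 0, -108, 0, 0, 0, -0.3, 0, 0, -115, 0, 0, 0, -0.3, 0, 0, -116, 0, 0, 0, 1, 0, 0, -116, 0, 0, 0, 1, 0, 0, -116, 0, 0, 0, 1, 0, 0, -116, 0, 0, 0, 1, 0, 0, -116, 0, 0, 0],
  grip_force=100,
)

```text
clock: 4.6
eef_pos: [0.4225, 0.2804, 0.0069]
tcp_rot: [-3.14, -0.003, 0.211]
ft_force: [-0.3, -0.0, 6.4]
opening: 0.0232
```

Emit:
arm_command(
  series=[1, 0, 0, 30, 0, 0, 0, 1, 0, 0, 70, 0, 0, 0, 1, 5, -22, 105, 0, 0, 4.6, 1, 10, -44, 120, 0, 0, 9.2, 1, 15, -67, 120, 0, 0, 13.8, 1, 20, -89, 120, 0, 0, 18.4, 1, 25, -111, 120, 0, 0, 23, 1, 30, -133, 120, 0, 0, 27.6, 1, 35, -156, 120, 0, 0, 32.2, 1, 40, -178, 120, 0, 0, 36.8],
)

```text
clock: 5.6
eef_pos: [0.4609, 0.1006, 0.1254]
tcp_rot: [-3.141, 0.001, 0.856]
ft_force: [-0.0, -0.1, -3.8]
opening: 0.0232
```

Emit:
arm_command(
  series=[1, 5, -22, 0, 0, 0, 4.6, 1, 10, -44, 0, 0, 0, 9.2, 1, 15, -67, 0, 0, 0, 13.8, 1, 20, -89, 0, 0, 0, 18.4, 1, 25, -111, 0, 0, 0, 23, 1, 30, -133, 0, 0, 0, 27.6, 1, 35, -156, 0, 0, 0, 32.2, 1, 40, -178, 0, 0, 0, 36.8, 1, 46, -203, 0, 0, 0, 43, 1, 53, -234, 0, 0, 0, 49],
)

```text
clock: 6.6
eef_pos: [0.5141, -0.1321, 0.1253]
tcp_rot: [-3.14, -0.001, 1.714]
ft_force: [0.1, 0.0, -4.0]
opening: 0.023
```

```bash
python3 - <<'E'
from h import *
s=bot.state(); print(s['eef_pos'],s['tcp_rot'],s['opening'],s['ft_force'],s['wrist_torque'],s['joints'].round(2))
E
```

```text
[ 0.51407427 -0.13205891  0.12529086] [-3.14046427e+00 -5.99754583e-04  1.71394293e+00] 0.02299430533025983 [ 0.10251218  0.02123252 -3.99930598] [-0.15181724 -0.14110919 -0.03909159] [ 0.12  0.57  0.14  1.89 -0.12  0.69  0.47]
```

Emit:
arm_command(
  series=[1, 1, -10, -10, 0, 0, 2, 1, 2, -20, -20, 0, 0, 4, 1, 4, -32, -30, 0, 0, 6.4, 1, 4, -32, -45, 0, 0, 6.4, 1, 4, -32, -55, 0, 0, 6.4, 1, 4, -32, -58, 0, 0, 6.4, 1, 4, -32, -58, 0, 0, 6.4, 1, 4, -32, -58, 0, 0, 6.4, 1, 4, -32, -58, 0, 0, 6.4, 1, 4, -32, -58, 0, 0, 6.4],
)

```text
clock: 7.6
eef_pos: [0.519, -0.1642, 0.0678]
tcp_rot: [3.141, 0.001, 1.82]
ft_force: [0.2, -0.4, -3.1]
opening: 0.0229
```

```bash
cat > ov.py <<'E'
from h import *
d=np.load('fix.npz'); RF,TF=d['R'],d['t']
def f2w(x,y,z): q=RF@[x/1e3,y/1e3]+TF; return [q[0],q[1],z/1e3]
def wedge_from_tcp(s):
    p=s['eef_pos']; R=cv2.Rodrigues(np.zeros(3))[0]
    r,pi,y=s['tcp_rot']; ya=y-np.pi/2
    Rw=np.array([[np.cos(ya),-np.sin(ya)],[np.sin(ya),np.cos(ya)]]); o=p[:2]-Rw@[0,-.101]
    return Rw,o,p[2]-.0069
def fixcoord(q): return (RF.T@(np.array(q)-TF))*1e3
E
python3 - <<'E'
from ov import *
s=bot.state(); Rw,o,z=wedge_from_tcp(s)
print(s['eef_pos'],s['tcp_rot'],'wedge org in fixture',fixcoord(o),'tip',fixcoord(Rw@[-.0095,.065]+o),'bottom z',z, 'yaw err',np.degrees(s['tcp_rot'][2])-90-14.6)
c=cap('wrist'); c2=cap('side')
v=cv2.resize(c['frame'],None,fx=2,fy=2,interpolation=cv2.INTER_CUBIC)
def L(pts,col):
    cv2.polylines(v,[np.int32((np.array([proj(c,p) for p in pts])+.5)*2)],False,col,1)
L([[*(Rw@[x/1e3,y/1e3]+o),z+.03] for x,y in [(12.5,-87),(-6.5,65),(-12.5,65),(-12.5,-87)]],(255,0,0))
for a,b in [((22.5,-31),(22.5,31)),((36.75,-30),(29.25,30))]: L([f2w(*a,45),f2w(*b,45)],(0,255,0))
cv2.imwrite('pics/al1.png',cv2.convertScaleAbs(cv2.resize(v,(700,525),interpolation=cv2.INTER_AREA)[:,:,::-1],alpha=1.5))
E
```

```text
[ 0.51897996 -0.16416444  0.06783776] [3.14073347e+00 5.26222569e-04 1.81951833e+00] wedge org in fixture [ 38.06643609 -59.8771316 ] tip [28.96374806  5.17969794] bottom z 0.06093775953403713 yaw err -0.3492789618615628
```

View pics/al1.png

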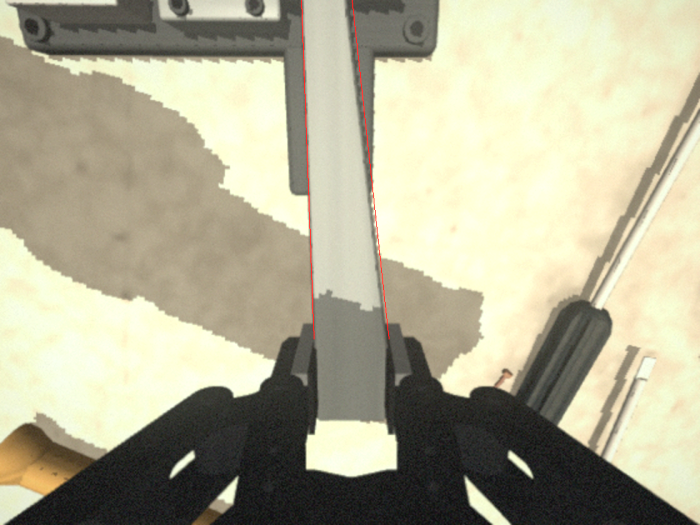

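In-hand check: the wedge edges lie on the predicted red lines, from (305,0)–(315,340) on the left and (353,0)–(388,340) on the right. The wedge is straight in the fingers and above the tongue. It needs about 1 mm of lateral correction before lowering.

Emit:
arm_command(
  series=[1, -1, -0.3, 0, 0, 0, 0.35, 1, -1, -0.3, -5, 0, 0, 0.35, 1, -1, -0.3, -12, 0, 0, 0.35, 1, -1, -0.3, -20, 0, 0, 0.35, 1, -1, -0.3, -28, 0, 0, 0.35, 1, -1, -0.3, -35, 0, 0, 0.35, 1, -1, -0.3, -40, 0, 0, 0.35, 1, -1, -0.3, -43, 0, 0, 0.35, 1, -1, -0.3, -44, 0, 0, 0.35, 1, -1, -0.3, -45, 0, 0, 0.35],
)

```text
clock: 8.7
eef_pos: [0.5178, -0.1645, 0.0224]
tcp_rot: [3.141, 0.0, 1.825]
ft_force: [0.1, -0.2, -2.2]
opening: 0.0232
```

```bash
python3 - <<'E'
from ov import *
s=bot.state(); Rw,o,z=wedge_from_tcp(s)
print(s['eef_pos'],s['tcp_rot'],s['ft_force'],s['wrist_torque'],'wedge org in fixture',fixcoord(o),'tip',fixcoord(Rw@[-.0095,.065]+o),'bottom z',z, 'yaw err',np.degrees(s['tcp_rot'][2])-90-14.6)
E
```

```text
[ 0.5177619  -0.16452394  0.02235662] [3.14139523e+00 1.11243637e-04 1.82533932e+00] [ 0.13800005 -0.15582104 -2.24412375] [-0.11057473  0.00587343  0.03732516] wedge org in fixture [ 36.20917365 -59.91608895] tip [26.72794685  5.08665205] bottom z 0.015456622638306237 yaw err -0.015760822817304287
```

Emit:
arm_command(
  series=[1, -1, 3, 0, 0, 0, 0, 1, -2, 6, 0, 0, 0, 0, 1, -3, 9, -0.4, 0, 0, 0, 1, -4, 12, -0.4, 0, 0, 0, 1, -5, 15, -0.4, 0, 0, 0, 1, -6, 18, -0.4, 0, 0, 0, 1, -7, 21, -0.4, 0, 0, 0, 1, -8, 24.5, -0.4, 0, 0, 0, 1, -9, 28.7, -0.4, 0, 0, 0, 1, -9, 28.7, -0.4, 0, 0, 0],
)

```text
clock: 9.7
eef_pos: [0.5084, -0.1345, 0.0219]
tcp_rot: [-3.141, -0.001, 1.827]
ft_force: [-0.6, -0.7, -1.9]
opening: 0.023
```

```bash
cat > st.py <<'E'
from ov import *
s=bot.state(); Rw,o,z=wedge_from_tcp(s)
print('clk',s['clock'],'tcp',s['eef_pos'].round(4),'org',fixcoord(o).round(1),'contact x0',(31.375-fixcoord(o)[1]/8).round(1),'z',z.round(4),'yawerr',round(np.degrees(s['tcp_rot'][2])-104.6,2),'F fix',(RF.T@s['ft_force'][:2]).round(1),s['ft_force'][2].round(1),s['wrist_torque'].round(2))
E
python3 st.py
```

```text
clk 9.7 tcp [ 0.5084 -0.1345  0.0219] org [ 34.5 -28.5] contact x0 34.9 z 0.015 yawerr 0.05 F fix [-0.8 -0.5] -1.9 [ 0.16  0.04 -0.05]
```

Emit:
arm_command(
  series=[1, -0.7, 1.9, 0, 0, 0, 0, 1, -1.5, 3.8, 0, 0, 0, 0, 1, -2.2, 5.6, 0, 0, 0, 0, 1, -3, 7.5, 0, 0, 0, 0, 1, -3.7, 9.4, 0, 0, 0, 0, 1, -4.5, 11.2, 0, 0, 0, 0, 1, -5.2, 13.1, 0, 0, 0, 0, 1, -6, 15, 0, 0, 0, 0, 1, -6, 15, 0, 0, 0, 0, 1, -6, 15, 0, 0, 0, 0],
)

```text
clock: 10.7
eef_pos: [0.5025, -0.1201, 0.0219]
tcp_rot: [-3.141, -0.001, 1.826]
ft_force: [0.8, -0.1, -0.6]
opening: 0.0231
```

```bash
python3 st.py
```

```text
clk 10.7 tcp [ 0.5025 -0.1201  0.0219] org [ 32.6 -13.1] contact x0 33.0 z 0.015 yawerr 0.01 F fix [ 0.8 -0.3] -0.6 [ 0.09 -0.05 -0.08]
```

Emit:
arm_command(
  series=[1, -0.6, 1.4, 0, 0, 0, 0, 1, -1.1, 2.8, 0, 0, 0, 0, 1, -1.7, 4.2, 0, 0, 0, 0, 1, -2.2, 5.6, 0, 0, 0, 0, 1, -2.8, 7, 0, 0, 0, 0, 1, -3.4, 8.4, 0, 0, 0, 0, 1, -3.9, 9.8, 0, 0, 0, 0, 1, -4.5, 11.2, 0, 0, 0, 0, 1, -4.5, 11.2, 0, 0, 0, 0, 1, -4.5, 11.2, 0, 0, 0, 0],
)

```text
clock: 11.7
eef_pos: [0.4981, -0.1095, 0.0219]
tcp_rot: [-3.142, -0.0, 1.825]
ft_force: [0.8, -2.3, -0.6]
opening: 0.023
```

```bash
python3 st.py
```

```text
clk 11.7 tcp [ 0.4981 -0.1095  0.0219] org [31.1 -1.7] contact x0 31.6 z 0.015 yawerr -0.02 F fix [ 0.2 -2.4] -0.6 [-0.36 -0.18 -0.23]
```

Emit:
arm_command(
  series=[1, -0.4, 0.9, 0, 0, 0, 0, 1, -0.7, 1.9, 0, 0, 0, 0, 1, -1.1, 2.8, 0, 0, 0, 0, 1, -1.5, 3.7, 0, 0, 0, 0, 1, -1.9, 4.7, 0, 0, 0, 0, 1, -2.2, 5.6, 0, 0, 0, 0, 1, -2.6, 6.5, 0, 0, 0, 0, 1, -3, 7.5, 0, 0, 0, 0, 1, -3, 7.5, 0, 0, 0, 0, 1, -3, 7.5, 0, 0, 0, 0],
)

```text
clock: 12.7
eef_pos: [0.495, -0.1018, 0.0219]
tcp_rot: [-3.141, -0.0, 1.826]
ft_force: [0.7, -1.3, -0.7]
opening: 0.0231
```

```bash
python3 st.py
```

```text
clk 12.7 tcp [ 0.495  -0.1018  0.0219] org [30.   6.6] contact x0 30.6 z 0.015 yawerr -0.0 F fix [ 0.4 -1.5] -0.7 [-0.27 -0.12 -0.17]
```

Still free, just pushing the jaw. Continue.

Emit:
arm_command(
  series=[1, -0.4, 0.9, 0, 0, 0, 0, 1, -0.7, 1.9, 0, 0, 0, 0, 1, -1.1, 2.8, 0, 0, 0, 0, 1, -1.5, 3.7, 0, 0, 0, 0, 1, -1.9, 4.7, 0, 0, 0, 0, 1, -2.2, 5.6, 0, 0, 0, 0, 1, -2.6, 6.5, 0, 0, 0, 0, 1, -3, 7.5, 0, 0, 0, 0, 1, -3, 7.5, 0, 0, 0, 0, 1, -3, 7.5, 0, 0, 0, 0],
)

```text
clock: 13.7
eef_pos: [0.492, -0.0945, 0.0219]
tcp_rot: [-3.141, -0.0, 1.825]
ft_force: [1.1, -2.6, -0.9]
opening: 0.023
```

```bash
python3 st.py
```

```text
clk 13.7 tcp [ 0.492  -0.0945  0.0219] org [29.  14.3] contact x0 29.6 z 0.015 yawerr -0.03 F fix [ 0.4 -2.8] -0.9 [-0.49 -0.13 -0.22]
```

Emit:
arm_command(
  series=[1, -0.4, 0.9, 0, 0, 0, 0, 1, -0.7, 1.9, 0, 0, 0, 0, 1, -1.1, 2.8, 0, 0, 0, 0, 1, -1.5, 3.7, 0, 0, 0, 0, 1, -1.9, 4.7, 0, 0, 0, 0, 1, -2.2, 5.6, 0, 0, 0, 0, 1, -2.4, 6, 0, 0, 0, 0, 1, -2.4, 6, 0, 0, 0, 0, 1, -2.4, 6, 0, 0, 0, 0, 1, -2.4, 6, 0, 0, 0, 0],
)

```text
clock: 14.7
eef_pos: [0.4901, -0.0903, 0.0221]
tcp_rot: [3.141, 0.002, 1.823]
ft_force: [1.0, -5.8, -0.9]
opening: 0.0231
```

```bash
python3 st.py
```

```text
clk 14.7 tcp [ 0.4901 -0.0903  0.0221] org [28.4 18.8] contact x0 29.0 z 0.0152 yawerr -0.17 F fix [-0.5 -5.9] -0.9 [-1.31 -0.22 -0.39]
```

Emit:
arm_command(
  series=[1, -0.2, 0.6, 0, 0, 0, 0, 1, -0.4, 1.2, 0, 0, 0, 0, 1, -0.6, 1.8, 0, 0, 0, 0, 1, -0.6, 1.8, 0, 0, 0, 0, 1, -0.6, 1.8, 0, 0, 0, 0, 1, -0.6, 1.8, 0, 0, 0, 0, 1, -0.6, 1.8, 0, 0, 0, 0, 1, -0.6, 1.8, 0, 0, 0, 0, 1, -0.6, 1.8, 0, 0, 0, 0, 1, -0.6, 1.8, 0, 0, 0, 0],
)

```text
clock: 15.7
eef_pos: [0.4896, -0.0892, 0.0222]
tcp_rot: [3.141, 0.003, 1.822]
ft_force: [1.6, -7.2, 0.9]
opening: 0.0229
```

```bash
python3 st.py
```

```text
clk 15.7 tcp [ 0.4896 -0.0892  0.0222] org [28.3 20.1] contact x0 28.9 z 0.0153 yawerr -0.23 F fix [-0.3 -7.4] 0.9 [-1.44 -0.17 -0.48]
```

Snug at about 7 N with the wedge origin at fixture y ≈ +20. Let go, rise, and head for the mallet.

Emit:
arm_command(
  series=[-0.2, 0, 0, 0, 0, 0, 0, -0.2, 0, 0, 0, 0, 0, 0, -0.2, 0, 0, 0, 0, 0, 0, -0.2, 0, 0, 20, 0, 0, 0, -0.2, 0, 0, 60, 0, 0, 0, -0.2, -2, -15, 100, 0, 0, -8, -0.2, -5, -40, 130, 0, 0, -16.5, -0.2, -8, -65, 138, 0, 0, -25, -0.2, -12, -90, 138, 0, 0, -33.5, -0.2, -15, -115, 138, 0, 0, -42],
)

```text
clock: 16.7
eef_pos: [0.474, -0.2013, 0.1604]
tcp_rot: [-3.141, -0.002, 1.089]
ft_force: [1.3, 0.2, -0.9]
opening: 0.0513
```

Emit:
arm_command(
  series=[-0.2, -2, -15, 0, 0, 0, -8.5, -0.2, -4, -30, 0, 0, 0, -17, -0.2, -6, -45, 0, 0, 0, -25.5, -0.2, -8, -60, 0, 0, 0, -34, -0.2, -10, -75, 0, 0, 0, -42.5, -0.2, -11, -90, 0, 0, 0, -51, -0.2, -12, -105, 0, 0, 0, -59.5, -0.2, -13, -120, 0, 0, 0, -68, -0.2, -14, -132, 0, 0, 0, -76.5, -0.2, -14, -139, 0, 0, 0, -83],
)

```text
clock: 17.7
eef_pos: [0.46, -0.3404, 0.1594]
tcp_rot: [-3.14, 0.001, -0.361]
ft_force: [0.4, 0.3, 0.3]
opening: 0.0511
```

```bash
python3 - <<'E'
from ov import *
import pickle
for _ in range(4): c=cap('wrist')
pickle.dump(c,open('cm.pkl','wb'))
cv2.imwrite('pics/m1.png',cv2.resize(c['frame'],(800,600),interpolation=cv2.INTER_CUBIC)[:,:,::-1])
s=bot.state(); print(s['eef_pos'],s['tcp_rot'],s['opening'],s['joints'].round(2))
E
```

```text
[ 0.46031904 -0.33939566  0.15933386] [-3.13994527e+00  1.29568030e-03 -3.52498784e-01] 0.051245241141750456 [ 0.15  0.68  0.75  1.76 -0.56  0.93 -0.79]
```

View pics/m1.png

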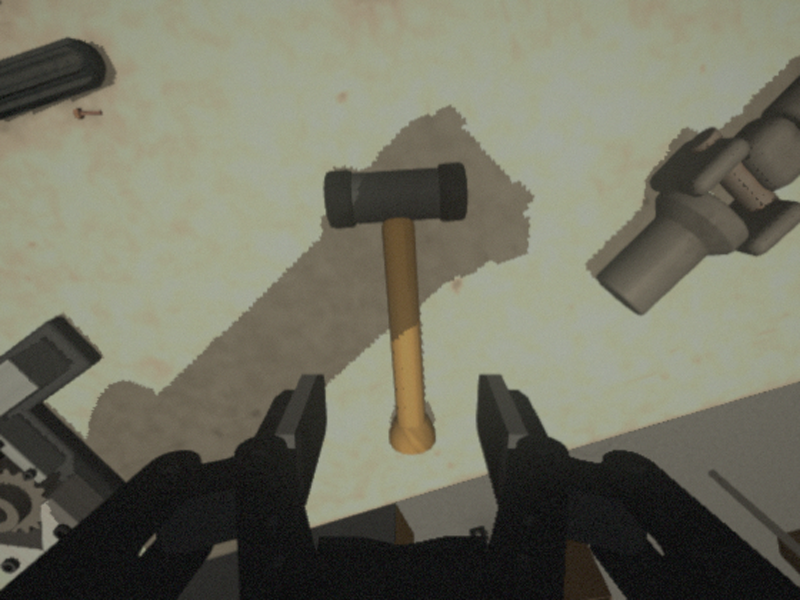

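Mallet view (800 px): head between the faces at (325,198) and (467,191), handle from (399,222) to the knob at (411,430). The fingers straddle it.

```bash
python3 - <<'E'
from ov import *
import pickle
c=pickle.load(open('cm.pkl','rb'))
w=lambda x,y,z=.017: onz(c,x*.7-.5,y*.7-.5,z)[:2]
f=c['frame'].astype(int)
hsv=cv2.cvtColor(c['frame'],cv2.COLOR_RGB2HSV)
m=((hsv[:,:,1]>120)&(hsv[:,:,0]<28)).astype(np.uint8); m[:155]=0; m[:,:260]=0; m[:,310:]=0
pts=[]
for r in range(165,285,5):
    xs=np.where(m[r])[0]
    if len(xs)>8: pts.append((xs.min()/2+xs.max()/2,r))
W=np.array([onz(c,*p,.017)[:2] for p in pts]); vx,vy,x0,y0=cv2.fitLine(W.astype(np.float32),cv2.DIST_HUBER,0,.001,.001).ravel()
if vx<0: vx,vy=-vx,-vy
print('handle yaw',np.degrees(np.arctan2(vy,vx)),'through',x0,y0,'n',len(pts),pts[0],pts[-1])
L,Rr=w(326,198),w(467,191); hc=(L+Rr)/2; print('faces',L,Rr,np.linalg.norm(L-Rr),'head yaw',np.degrees(np.arctan2(*(L-Rr)[::-1]))-90,'hc',hc)
d=np.array([vx,vy]); h=np.array([x0,y0])+d*((hc-[x0,y0])@d); print('head on handle line',h,'neck',h-.05*d)
E
```

```text
handle yaw -16.43389 through 0.45115206 -0.33694065 n 24 (np.float64(278.5), 165) (np.float64(286.5), 280)
faces [ 0.52637221 -0.31504954] [ 0.50075161 -0.39614774] 0.08504900192702433 head yaw -17.53240158231138 hc [ 0.51356191 -0.35559864]
head on handle line [ 0.51362965 -0.35536897] neck [ 0.46567231 -0.34122352]
```

Emit:
arm_command(
  series=[-0.2, 5.5, -2, -30, 0, 0, 3.3, -0.2, 5.5, -2, -70, 0, 0, 3.3, -0.2, 5.5, -2, -110, 0, 0, 3.3, -0.2, 5.5, -2, -140, 0, 0, 3.3, -0.2, 5.5, -2, -152, 0, 0, 3.3, -0.2, 5.5, -2, -155, 0, 0, 3.3, 1, 5.5, -2, -155, 0, 0, 3.3, 1, 5.5, -2, -155, 0, 0, 3.3, 1, 5.5, -2, -155, 0, 0, 3.3, 1, 5.5, -2, -155, 0, 0, 3.3],
  grip_force=100,
)

```text
clock: 18.9
eef_pos: [0.4668, -0.3434, 0.0069]
tcp_rot: [3.141, -0.003, -0.298]
ft_force: [0.6, 0.5, 6.8]
opening: 0.0179
```

```bash
python3 - <<'E'
from ov import *
s=bot.state(); print(s['eef_pos'],s['tcp_rot'],s['opening'],s['ft_force'])
# target: face contact; butt at wedge org (28.3,20.1)->butt y -94.9
for y in (-160,-150,-140): print(y,'head at',f2w(28.3,y,0)[:2],'TCP', (np.array(f2w(28.3,y,0)[:2])-RF@[.05,0]).round(4))
E
```

```text
[ 0.46676223 -0.34343465  0.00691764] [ 3.1410718  -0.00344136 -0.29802249] 0.017943862799223262 [0.60421642 0.45995793 6.7629812 ]
-160 head at [np.float64(0.5099054474492506), np.float64(-0.16562385602713414)] TCP [ 0.4615 -0.1782]
-150 head at [np.float64(0.5073846209609083), np.float64(-0.15594679894268582)] TCP [ 0.459  -0.1686]
-140 head at [np.float64(0.5048637944725659), np.float64(-0.1462697418582375)] TCP [ 0.4565 -0.1589]
```

Emit:
arm_command(
  series=[1, 0, 0, 15, 0, 0, 0, 1, 0, 10, 35, 0, 0, 2, 1, -1, 30, 40, 0, 0, 6, 1, -1, 55, 40, 0, 0, 11, 1, -2, 80, 40, 0, 0, 16, 1, -3, 105, 40, 0, 0, 21, 1, -3, 130, 38, 0, 0, 26, 1, -4, 150, 30, 0, 0, 30, 1, -4, 160, 20, 0, 0, 31.7, 1, -4, 160, 13, 0, 0, 31.7],
)

```text
clock: 19.9
eef_pos: [0.4614, -0.1803, 0.0179]
tcp_rot: [-3.139, 0.0, 0.258]
ft_force: [-0.4, -0.8, -3.2]
opening: 0.018
```

```bash
cat > mm.py <<'E'
from ov import *
def m(p=True):
    s=bot.state(); h=s['eef_pos'][:2]+RF@[.05,0]
    print('clk',round(s['clock'],2),'tcp',s['eef_pos'].round(4),'yawerr',round(np.degrees(s['tcp_rot'][2])-14.6,2),'head fix',fixcoord(h).round(1),'face y',(fixcoord(h)[1]+41).round(1),'F',(RF.T@s['ft_force'][:2]).round(1),s['ft_force'][2].round(1),'open',round(s['opening'],4)); return s
E
python3 - <<'E'
from mm import *
s=m()
import pickle
for _ in range(3): c=cap('wrist'); c2=cap('side')
pickle.dump((c,c2),open('ct.pkl','wb'))
v=cv2.resize(c['frame'],(800,600),interpolation=cv2.INTER_CUBIC)
def L(pts,col): cv2.polylines(v,[np.int32((np.array([proj(c,p) for p in pts])+.5)/.7)],True,col,1)
Y=20.1;X=28.3
L([f2w(X+x,Y+y,45) for x,y in [(-12.5,-115),(12.5,-115),(12.5,-87),(-6.5,65),(-12.5,65)]],(255,0,0))
cv2.imwrite('pics/t1.png',cv2.convertScaleAbs(v[:,:,::-1],alpha=1.4))
E
```

```text
clk 19.9 tcp [ 0.4614 -0.1803  0.0179] yawerr 0.17 head fix [  27.7 -162. ] face y -121.0 F [-0.5 -0.6] -3.2 open 0.018
```

View pics/t1.png

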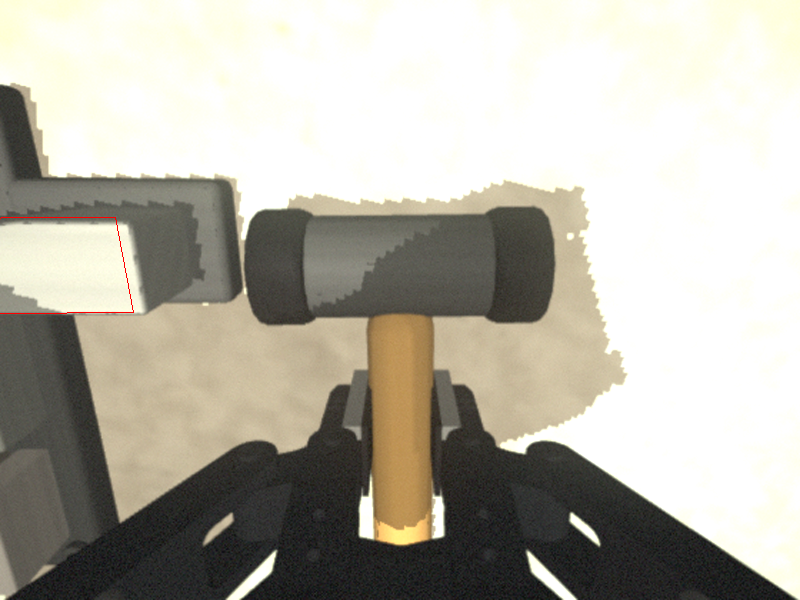

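The mallet head at (400,266) is square to the wedge butt at (145,265). The butt sits about 12 px (3 mm) behind my estimate, so it's at about y −98. First light tap, ending on contact so I can read the force.

Emit:
arm_command(
  series=[1, -1.3, 4.8, 2, 0, 0, -0.2, 1, -2.5, 9.7, 2, 0, 0, -0.2, 1, -3.5, 13.6, 2, 0, 0, -0.2, 1, -4.3, 16.5, 2, 0, 0, -0.2, 1, -4.8, 18.4, 2, 0, 0, -0.2, 1, -5, 19.4, 2, 0, 0, -0.2, 1, -5.3, 20.3, 2, 0, 0, -0.2, 1, -5.5, 21.3, 2, 0, 0, -0.2, 1, -6.1, 23.2, 2, 0, 0, -0.2, 1, -6.6, 25.2, 2, 0, 0, -0.2],
)

```text
clock: 21.2
eef_pos: [0.4575, -0.1687, 0.0213]
tcp_rot: [3.12, -0.005, 0.24]
ft_force: [1.0, -16.4, -6.5]
opening: 0.018
```

```bash
python3 -c "
from mm import *
m()"
```

```text
clk 21.2 tcp [ 0.4575 -0.1687  0.0213] yawerr -0.85 head fix [  26.8 -149.8] face y -108.8 F [ -3.2 -16.1] -6.5 open 0.018
```

The face stopped at y ≈ −109 with 16 N. That is the tongue's end (y −110): the head's lower rim, at z 13, is below the tongue's top at z 15, so the mallet hit the fixed tongue and not the wedge. Back off and raise it by 7 mm.

Emit:
arm_command(
  series=[1, 2.5, -9.7, 0, 0, 0, 0, 1, 5, -19.4, 3, 0, 0, 0, 1, 5, -19.4, 7, 0, 0, 0, 1, 5, -19.4, 7, 0, 0, 0, 1, 3, -11.6, 7, 0, 0, 0, 1, 1.8, -6.8, 7, 0, 0, 0, 1, 1.3, -4.8, 7, 0, 0, 0, 1, 0.8, -2.9, 7, 0, 0, 0, 1, 0.3, -1, 7, 0, 0, 0, 1, 0, 0, 7, 0, 0, 0],
)

```text
clock: 22.2
eef_pos: [0.4555, -0.1593, 0.0271]
tcp_rot: [3.138, -0.001, 0.249]
ft_force: [-0.6, -3.7, -4.2]
opening: 0.0181
```

```bash
python3 -c "
from mm import *
m()"
```

```text
clk 22.2 tcp [ 0.4555 -0.1593  0.0271] yawerr -0.33 head fix [  27.2 -140.1] face y -99.1 F [-1.5 -3.5] -4.2 open 0.0181
```

Emit:
arm_command(
  series=[1, 1.5, -5.8, 0, 0, 0, 0, 1, 3, -11.6, 0, 0, 0, 0, 1, 3, -11.6, 0, 0, 0, 0, 1, 2.5, -9.7, 0, 0, 0, 0, 1, 2, -7.7, 0, 0, 0, 0, 1, 1.5, -5.8, 0, 0, 0, 0, 1, 1, -3.9, 0, 0, 0, 0, 1, 0.5, -1.9, 0, 0, 0, 0, 1, 0, 0, 0, 0, 0, 0, 1, -0.3, 1, 0, 0, 0, 0],
)

```text
clock: 23.2
eef_pos: [0.4552, -0.1589, 0.0272]
tcp_rot: [3.137, -0.001, 0.248]
ft_force: [0.1, -5.7, -4.9]
opening: 0.018
```

```bash
python3 -c "
from mm import *
m()"
```

```text
clk 23.2 tcp [ 0.4552 -0.1589  0.0272] yawerr -0.37 head fix [  27.  -139.7] face y -98.7 F [-1.3 -5.5] -4.9 open 0.018
```

Emit:
arm_command(
  series=[1, 1.5, -5.8, 0, 0, 0, 0, 1, 3, -11.6, 0, 0, 0, 0, 1, 3, -11.6, 0, 0, 0, 0, 1, 2, -7.7, 0, 0, 0, 0, 1, 1.3, -4.8, 0, 0, 0, 0, 1, 0.5, -1.9, 0, 0, 0, 0, 1, -0.3, 1, 0, 0, 0, 0, 1, -1, 3.9, 0, 0, 0, 0, 1, -1.8, 6.8, 0, 0, 0, 0, 1, -2, 7.7, 0, 0, 0, 0],
)

```text
clock: 24.2
eef_pos: [0.4538, -0.1558, 0.0278]
tcp_rot: [3.128, -0.002, 0.244]
ft_force: [-0.8, -12.0, -4.4]
opening: 0.0184
```

```bash
python3 -c "
from mm import *
m()"
```

```text
clk 24.2 tcp [ 0.4538 -0.1558  0.0278] yawerr -0.64 head fix [  26.5 -136.4] face y -95.4 F [ -3.8 -11.4] -4.4 open 0.0184
```

Emit:
arm_command(
  series=[1, 2.5, -9.7, 0, 0, 0, 0, 1, 4.5, -17.4, 0, 0, 0, 0, 1, 4.5, -17.4, 0, 0, 0, 0, 1, 3.5, -13.6, 0, 0, 0, 0, 1, 2.5, -9.7, 0, 0, 0, 0, 1, 1.8, -6.8, 0, 0, 0, 0, 1, 1, -3.9, 0, 0, 0, 0, 1, 0.3, -1, 0, 0, 0, 0, 1, -0.5, 1.9, 0, 0, 0, 0, 1, -0.8, 2.9, 0, 0, 0, 0],
)

```text
clock: 25.2
eef_pos: [0.4536, -0.1546, 0.0281]
tcp_rot: [3.125, -0.003, 0.242]
ft_force: [-0.4, -14.0, -4.2]
opening: 0.0179
```

```bash
python3 -c "
from mm import *
m()"
```

```text
clk 25.2 tcp [ 0.4536 -0.1546  0.0281] yawerr -0.73 head fix [  26.6 -135.2] face y -94.2 F [ -3.9 -13.5] -4.2 open 0.0179
```

Emit:
arm_command(
  series=[1, 2.5, -9.7, 0, 0, 0, 0, 1, 4.8, -18.4, 0, 0, 0, 0, 1, 4.8, -18.4, 0, 0, 0, 0, 1, 3.5, -13.6, 0, 0, 0, 0, 1, 2.5, -9.7, 0, 0, 0, 0, 1, 1.8, -6.8, 0, 0, 0, 0, 1, 1, -3.9, 0, 0, 0, 0, 1, 0.3, -1, 0, 0, 0, 0, 1, -0.5, 1.9, 0, 0, 0, 0, 1, -0.6, 2.4, 0, 0, 0, 0],
)

```text
clock: 26.2
eef_pos: [0.4533, -0.1535, 0.0282]
tcp_rot: [3.122, -0.004, 0.241]
ft_force: [0.2, -16.0, -5.2]
opening: 0.0181
```

```bash
python3 -c "
from mm import *
m()"
```

```text
clk 26.2 tcp [ 0.4533 -0.1535  0.0282] yawerr -0.8 head fix [  26.5 -134. ] face y -93.0 F [ -3.8 -15.6] -5.2 open 0.0181
```

Emit:
arm_command(
  series=[1, 2.5, -9.7, 0, 0, 0, 0, 1, 4.8, -18.4, 0, 0, 0, 0, 1, 4.8, -18.4, 0, 0, 0, 0, 1, 3.5, -13.6, 0, 0, 0, 0, 1, 2.5, -9.7, 0, 0, 0, 0, 1, 1.8, -6.8, 0, 0, 0, 0, 1, 1, -3.9, 0, 0, 0, 0, 1, 0.3, -1, 0, 0, 0, 0, 1, -0.2, 0.8, 0, 0, 0, 0, 1, -0.2, 0.8, 0, 0, 0, 0],
)

```text
clock: 27.2
eef_pos: [0.4533, -0.1531, 0.0282]
tcp_rot: [3.121, -0.004, 0.241]
ft_force: [0.7, -16.8, -5.8]
opening: 0.0179
```

```bash
python3 -c "
from mm import *
m()"
```

```text
clk 27.2 tcp [ 0.4533 -0.1531  0.0282] yawerr -0.81 head fix [  26.7 -133.6] face y -92.6 F [ -3.5 -16.5] -5.8 open 0.0179
```

Emit:
arm_command(
  series=[1, 2.5, -9.7, 0, 0, 0, 0, 1, 5, -19.4, 0, 0, 0, 0, 1, 5, -19.4, 0, 0, 0, 0, 1, 3.5, -13.6, 0, 0, 0, 0, 1, 2.5, -9.7, 0, 0, 0, 0, 1, 1.8, -6.8, 0, 0, 0, 0, 1, 1, -3.9, 0, 0, 0, 0, 1, 0.3, -1, 0, 0, 0, 0, 1, -0.1, 0.5, 0, 0, 0, 0, 1, -0.1, 0.5, 0, 0, 0, 0],
)

```text
clock: 28.2
eef_pos: [0.4533, -0.1528, 0.0282]
tcp_rot: [3.121, -0.004, 0.241]
ft_force: [1.4, -16.0, -7.0]
opening: 0.0181
```

```bash
python3 -c "
from mm import *
m()"
```

```text
clk 28.2 tcp [ 0.4533 -0.1528  0.0282] yawerr -0.82 head fix [  26.7 -133.3] face y -92.3 F [ -2.7 -15.8] -7.0 open 0.0181
```

Emit:
arm_command(
  series=[1, 2.5, -9.7, 0, 0, 0, 0, 1, 5, -19.4, 0, 0, 0, 0, 1, 5, -19.4, 0, 0, 0, 0, 1, 3.5, -13.6, 0, 0, 0, 0, 1, 2.5, -9.7, 0, 0, 0, 0, 1, 1.8, -6.8, 0, 0, 0, 0, 1, 1, -3.9, 0, 0, 0, 0, 1, 0.3, -1, 0, 0, 0, 0, 1, 0, 0, 0, 0, 0, 0, 1, 0, 0, 0, 0, 0, 0],
)

```text
clock: 29.2
eef_pos: [0.4532, -0.1526, 0.0281]
tcp_rot: [3.121, -0.004, 0.241]
ft_force: [0.3, -16.8, -7.3]
opening: 0.0179
```

```bash
python3 -c "
from mm import *
m()"
```

```text
clk 29.2 tcp [ 0.4532 -0.1526  0.0281] yawerr -0.8 head fix [  26.8 -133.1] face y -92.1 F [ -4.  -16.3] -7.3 open 0.0179
```

Emit:
arm_command(
  series=[1, 2.5, -9.7, 0, 0, 0, 0, 1, 5, -19.4, 0, 0, 0, 0, 1, 5, -19.4, 0, 0, 0, 0, 1, 3.5, -13.6, 0, 0, 0, 0, 1, 2.5, -9.7, 0, 0, 0, 0, 1, 1.8, -6.8, 0, 0, 0, 0, 1, 1, -3.9, 0, 0, 0, 0, 1, 0.3, -1, 0, 0, 0, 0, 1, -0.3, 1, 0, 0, 0, 0, 1, -0.3, 1.2, 0, 0, 0, 0],
)

```text
clock: 30.2
eef_pos: [0.4531, -0.1523, 0.0282]
tcp_rot: [3.119, -0.005, 0.24]
ft_force: [1.3, -18.2, -8.7]
opening: 0.0178
```

```bash
python3 -c "
from mm import *
m()"
```

```text
clk 30.2 tcp [ 0.4531 -0.1523  0.0282] yawerr -0.86 head fix [  26.7 -132.8] face y -91.8 F [ -3.3 -18. ] -8.7 open 0.0178
```

Emit:
arm_command(
  series=[1, 3.8, -14.5, 0, 0, 0, 0, 1, 8, -31, 3, 0, 0, 0, 1, 12, -50, 10, 0, 0, 0, 1, 14, -70, 15, 0, 0, -4, 1, 15, -90, 15, 0, 0, -9, 1, 16, -115, 15, 0, 0, -14, 1, 17, -140, 15, 0, 0, -19, 1, 17, -165, 15, 0, 0, -24, 1, 17, -185, 15, 0, 0, -28, 1, 17, -203, 15, 0, 0, -31],
)

```text
clock: 31.2
eef_pos: [0.4678, -0.3435, 0.0415]
tcp_rot: [-3.139, 0.001, -0.291]
ft_force: [0.5, -0.2, -3.3]
opening: 0.0179
```

```bash
python3 - <<'E'
from mm import *
s=m(); print(s['tcp_rot'])
c=cap('side'); cv2.imwrite('pics/s_after.png',c['frame'][:,:,::-1])
E
```

```text
clk 31.2 tcp [ 0.4678 -0.3435  0.0415] yawerr -31.27 head fix [  -7.3 -321.5] face y -280.5 F [ 0.4 -0.4] -3.3 open 0.0179
[-3.13874188e+00  1.44326301e-03 -2.90863737e-01]
```

Emit:
arm_command(
  series=[1, 0, 0, -8, 0, 0, 0, 1, 0, 0, -16, 0, 0, 0, 1, 0, 0, -22, 0, 0, 0, 1, 0, 0, -27, 0, 0, 0, 1, 0, 0, -30, 0, 0, 0, 1, 0, 0, -32, 0, 0, 0, 1, 0, 0, -33, 0, 0, 0, 1, 0, 0, -34, 0, 0, 0, 1, 0, 0, -34.5, 0, 0, 0, 1, 0, 0, -34.5, 0, 0, 0],
)

```text
clock: 32.25
eef_pos: [0.4678, -0.3441, 0.0075]
tcp_rot: [-3.142, -0.0, -0.29]
ft_force: [0.3, -1.0, -2.5]
opening: 0.0179
```

Emit:
arm_command(
  series=[1, 0, 0, -1, 0, 0, 0, 1, 0, 0, -1, 0, 0, 0, -0.2, 0, 0, -1, 0, 0, 0, -0.2, 0, 0, -1, 0, 0, 0, -0.2, 0, 0, -1, 0, 0, 0, -0.2, 0, 0, 10, 0, 0, 0, -0.2, 0, 0, 50, 0, 0, 0, -0.2, 0, 0, 90, 0, 0, 0, -0.2, 0, 0, 130, 0, 0, 0, -0.2, 0, 0, 160, 0, 0, 0],
)

```text
clock: 33.25
eef_pos: [0.468, -0.345, 0.1709]
tcp_rot: [3.14, -0.003, -0.291]
ft_force: [0.5, -0.1, 0.1]
opening: 0.0514
```

Emit:
arm_command(
  series=[-0.2, 0, 0, 30, 0, 0, 0, -0.2, 0, 0, 60, 0, 0, 0, -0.2, 0, -10, 90, 0, 0, 0, -0.2, 0, -30, 110, 0, 0, 0, -0.2, 0, -50, 120, 0, 0, 0, -0.2, 0, -50, 120, 0, 0, 0, -0.2, 0, -50, 120, 0, 0, 0, -0.2, 0, -50, 120, 0, 0, 0, -0.2, 0, -50, 120, 0, 0, 0, -0.2, 0, -50, 120, 0, 0, 0],
)

```text
clock: 34.25
eef_pos: [0.468, -0.393, 0.2868]
tcp_rot: [-3.141, 0.001, -0.289]
ft_force: [0.3, 0.2, -0.7]
opening: 0.0512
```

```bash
python3 - <<'E'
from mm import *
s=m()
c=cap('side'); w=cap('wrist')
a=cv2.resize(c['frame'][140:350,150:430],(800,600),interpolation=cv2.INTER_CUBIC)
def L(pts,col):
    cv2.polylines(a,[np.int32((np.array([proj(c,p) for p in pts])+.5-[150,140])*2.857)],True,col,1)
Y=23.5;X=31.375-Y/8
L([f2w(X+x,Y+y,45) for x,y in [(-12.5,-115),(12.5,-115),(12.5,-87),(-6.5,65),(-12.5,65)]],(255,0,0))
b=cv2.resize(w['frame'],(320,240))
a[:240,480:]=b
cv2.imwrite('pics/fin.png',a[:,:,::-1])
E
```

```text
clk 34.25 tcp [ 0.468  -0.393   0.2868] yawerr -31.15 head fix [ -19.6 -369.5] face y -328.5 F [0.3 0.1] -0.7 open 0.0512
```

View pics/fin.png

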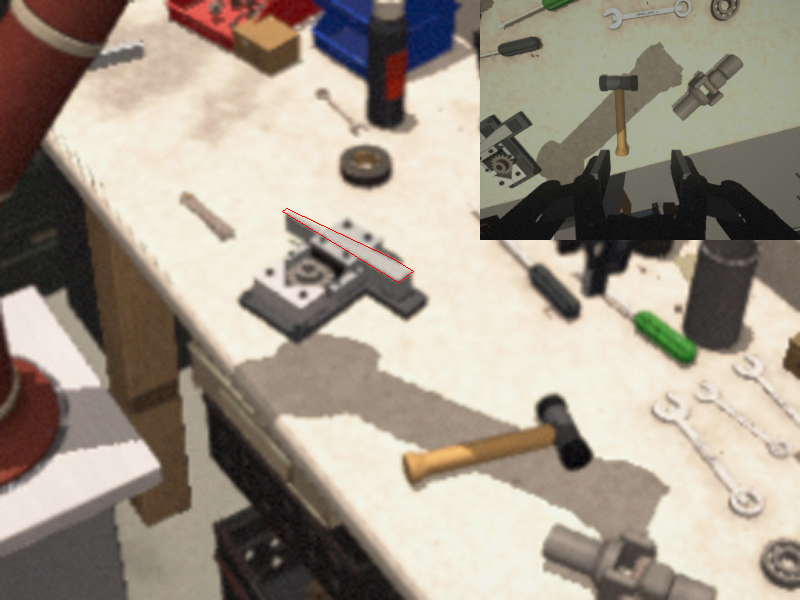

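The final view shows the wedge in the slot, on the predicted outline (285,210)–(412,275). The mallet lies flat, head at (562,432), and the tape, feeler, small spanner and yoke are where they were. Handing in.

```bash
python3 -c "
from bench import bot
print(bot.hand_in(), bot.state()['clock'])"
```

```text
the job is handed in; nothing more can be done
the job is handed in; nothing more can be done
```

The wedge is driven in and the job is handed in, with no verdict reported. I last read the clock at about 34 s, well inside the 72 s limit.

**What I did**
- I laid the larger wedge in the slot, thin end first with its straight side to the jaw. I pushed it snug by hand to about 7 N and let go.
- I drove it in with light mallet taps of about 5 to 18 N, then laid the mallet flat near where it had been and backed the arm away.

**What the last checks showed**
- **Wedge stopped:** the last four taps, at about 16 to 18 N, gained 0.4, 0.3, 0.2 and 0.3 mm, under the 1 mm limit.
- **Positions:** in the final picture the wedge sits where I predicted and the mallet is clear of the fixture and wedge. The tape, feeler, small spanner and yoke look unmoved.

**What went wrong or disagreed**
- **First swing missed the wedge:** it hit the end of the fixture's tongue at about 16 N, because the mallet head was too low. I raised it 7 mm before tapping the wedge.
- **Wedge position at release:** the wedge sat about 3 mm further back than the arm's position implied, probably from slipping in the fingers or springing back.
- **Taps and peak force:** the taps were brief, slow presses with the mallet lifted clear in between. I only read the force at the end of each, so higher peaks in between are not ruled out.
- **Clamping not tested directly:** that the jaw holds the pinion fast is inferred from the wedge no longer advancing.

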